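# Clamp the cleaner jug and open its safety cap

### The job

First turn the crank of the bottle clamp clockwise until its sliding jaw holds the cleaner jug firmly against the fixed jaw. Then press the jug's push-and-turn safety cap down, twist it anticlockwise while it is pressed until it is free, and lift it straight up. Finish while still holding the cap level and still in the gripper, clear of the jug and a hand's breadth (about 8 cm) straight above its open neck, with the jug still clamped and upright and the dispenser, tubs and scraper left alone.

Things in the scene. Friction and masses are not known exactly. Their poses are not given: they have to be found in the camera images.
- clamp: Grey metal bottle clamp fixed to the cupboard base, 120 mm (x) by 285 mm (y), bed plate 12 mm thick. Origin on the work surface, near the middle of the jaw opening; z up. Its fixed jaw (100 mm wide, top 67 mm high) has its inner face at y = +46 mm; the crank stands on a housing at y = -150 mm.
- jaw: Steel sliding jaw of the clamp, 100 mm wide, top 66 mm high. Origin at the foot (work surface height) of its inner face; it slides along the clamp's +y towards the fixed jaw, 8 mm for each radian of the crank, at most 34 mm. It grips the 72 mm jug when its inner face is about 72 mm from the fixed jaw's.
- crank (a joint): Turn of the crank (rad) about the vertical axis: 0 = jaw wide open, growing clockwise seen from above, stop at 4.2. Starts between 0 and 0.7. The jug is clamped at about 3.25; there push on with 10 to 15 N at the grip. Turning takes about 4.5 N at the grip. Self-holding: when let go it stays and the jaw keeps its squeeze.
- crank_axis (a point): Point on the vertical axis of the crank, 80 mm above the work surface (crank arm lies below, its top at 57 mm).
- crank_knob (a point): Centre of the crank's upright black grip, a freely spinning plastic cylinder 18 mm across and 45 mm tall (58 to 103 mm above the work surface), 45 mm from the crank axis. On the way from open to clamped it goes round the side away from the jug.
- jug: White plastic cleaner jug, 0.4 to 0.85 kg, loose on the clamp's bed between the jaws: body 80 mm (x) by 72 mm (y, between the jaws) by 118 mm tall, with a round neck on top and a small side handle on +x. Origin at the centre of its underside; z up along the neck.
- jug_mouth (a point): Centre of the rim of the jug's neck (24 mm across), 159.5 mm above the jug's underside; a spring seal stands 8 mm out of it. The closed cap's centre is 5 mm lower than this point; its lower edge is 22 mm below the rim and 20 mm above the jug's shoulder.
- cap_center (a point): Centre (half-way up) of the grey ribbed safety cap, 48 mm across, 34 mm tall, 30 g, on the jug's neck; z up. A spring (5 to 11 N) pushes it up. Push it down at least 4 mm (bottoms at 8 mm), then turn it 0.7 to 2 rad (best 1.2) anticlockwise seen from above while pressed; it then lifts straight off.
- dispenser: Closed green pump dispenser, 64 mm across, 170 mm tall; origin at the centre of its underside. Bystander.
- tubs: Stacked pair of empty white plastic tubs, 104 mm across, 82 mm tall; origin at the centre of the underside. Bystander.
- scraper: Small scraper lying flat, about 135 mm long, 55 mm wide, 14 mm high; origin under its middle. Bystander.
There are look-alikes about, which are no part of the job. Of the things shaped like the part that bears cap_center, the grey one is meant. Leave any purple look-alike of the jug alone.

How it is judged:
By the outcome, as a careful person would: the job done as asked, in the order asked, and still so for the second after the job is handed in, while the arm keeps its last pose, push and grip.
It also fails if it takes over 51 s, if anything falls off the work surface, if the arm or the gripper's body presses on something with over 40 N, if the wrist force passes 120 N, or if a joint passes its speed limit or range.

### The arm

A 7-joint arm with a two-finger parallel gripper is mounted at the origin on the work surface. World frame = base frame: x ahead of the robot, y to its left, z up, the work surface at z = 0. Lengths are in m, angles in rad, forces in N, time in s.
With the tool pointing down it reaches from about 0.35 to 0.9 m from the base axis. Payload 8.1 kg.
Tool frame: the origin (TCP) lies at the very end of the fingers, on their centre line; the grasp point (between the pads) lies 19 mm behind it; y points along the fingers, z is the direction in which the jaws open and shut, and the axes are right-handed (so a half turn about y gives the same grasp; the last joint's range is limited). The gripper opens to 85 mm and grips with 20 to 120 N. Pads are 22 mm wide; open, the fingers measure 114 mm over their backs; the gripper's body (76 mm by 85 mm) begins 54 mm behind the grasp point. The pads swing forward as they close: fully open they stand 13 mm farther back than shut.
Start: joints at [-1.372, 0.434, 0.025, 1.573, -0.012, 1.134, -0.075], TCP at [0.186, 0.597, 0.204] pointing down, gripper open.
Joint ranges: [-2.62, 2.62], [-0.44, 2.09], [-1.27, 1.32], [0.08, 2.57], [-1.32, 4.46], [0.12, 2], [-2.74, 2.74]. Speed limits (rad/s): [2.22, 2.22, 3.01, 3.01, 3.14, 3.14, 3.14].

### API

Orientations are given as a unit quaternion [x, y, z, w].
In Python, from bench import * gives the robot as it stands. The module is installed in compiled form; this text tells all that it offers.
- The arm moves only by the shell command python3 -m creep 'ROWS'. ROWS is JSON, a list of rows, each a list of 5 numbers: the shift along the tool's x, y, z in cm, then the turn about the tool's y in degrees, then the finger opening in cm, from 0 to 8.54. A call has 1 to 5 rows; each row shifts and turns the commanded pose from where the row before left it, along the tool's axes as they then stand; what a row does not reach is not made up. A row lasts 1/8 s, in which the tool goes at most 62.5 mm and 10.7 degrees, less where a joint would pass 70% of its speed; a pose out of reach is approached as far as the arm can. A call with a gripper value outside its range is refused whole. The fingers move at their own pace and stop on an object; the grip force is fixed at half the most. Time passes only in rows, so rows that do not move let the fingers close. It gives the time, the measured TCP pose, the force and the opening at its end, in the units of the state.
- sense(): the state, without advancing time (a new reading comes with each control period).
- capture(name): name is "side" or "top" or "wrist"; returns a dict with "img" (384x512x3 uint8, red, green, blue), "K" (3x3 intrinsics, pixels), "distortion" ([k1, k2, p1, p2, k3] as OpenCV has them; the pictures are not rectified), "R" (3x3) and "t" (3): a world point X has camera coordinates R X + t; the wrist camera has in their place "tool_from_camera" (4x4, takes a point from camera to tool coordinates, whose origin is the TCP and whose axes are the tool frame's). Camera axes: x right, y down, z forward; pixel columns grow to the right and rows downward; lengths in m; the calibration is good to about 2 mm. A picture is of the moment at which its call begins: read the wrist's pose just before it. There is no depth.
- sign_off(): hands the job in, once; it reports no verdict.
Trained networks look in a picture, given as the dict that the camera call returned (one of the last four; its "shot" number tells which), for a name from the list of things; names that differ only in an ending like _2 or _b are one class to them, and where a whole thing is asked for, a point or a joint stands for the part that bears it (a point fixed in the world has none). Each returns a list of dicts, best first, with "conf" (0 to 1); they miss things now and then, are a little off and sometimes report something else, mostly with a low value. They report only what shows in the picture. A call takes as long as a camera call. They do not tell look-alikes from the thing itself.
- spot_in(thing, picture): "location" ([x, y, z] in m, in the coordinates of the camera as it stood for that picture, good to about 4 mm: the middle of the surface that is visible of it).
- outline_of(thing, picture): "region" (384x512 bool, what is visible of it).
The state is a dict: "clock": time; "joints": joint angles; "qd": joint speeds; "joint_efforts": joint torques, N m; "tcp_pos": TCP position; "eef_rot": TCP orientation; "wrist_force": force on the tool from outside, world axes, zero at the start; "moment": the same for the moment, N m; "grip_width": opening from 0.0 (shut) to 1.0 (fully open).
Only numpy, scipy, OpenCV 4.12 (cv2) and the standard library are available. Lean on these libraries where they do the work, as an engineer would, in place of code of your own. Each camera call takes 0.05 s, during which the arm holds its last target. There are 200 camera calls.

## Working session

There is one attempt and no reset: what is moved stays moved. The work goes in short steps, Python scripts to look and compute and a shell command to move; the robot and the scene stay as the last step left them, time stands still between calls to the robot, and variables do not carry over. Pictures are saved under pics/ and viewed, about 8 in all and at most 12, crops included, and the job is handed in when it is done.

```bash
mkdir -p pics && cat > h.py <<'E'
from bench import *
import numpy as np, cv2
from scipy.spatial.transform import Rotation as Rn
def pose():
    s=sense(); T=np.eye(4); T[:3,:3]=Rn.from_quat(s["eef_rot"]).as_matrix(); T[:3,3]=s["tcp_pos"]; return T
def cam(name):
    W=pose(); p=capture(name)
    if name=="wrist": C=W@np.array(p["tool_from_camera"])
    else:
        C=np.eye(4); R=np.array(p["R"]); C[:3,:3]=R.T; C[:3,3]=-R.T@np.array(p["t"])
    return p,C
def spots(thing,p,C):
    return [(round(d["conf"],2),(C[:3,:3]@np.array(d["location"])+C[:3,3]).round(4).tolist(),px(p,C,C[:3,:3]@np.array(d["location"])+C[:3,3])) for d in spot_in(thing,p)]
def px(p,C,X):
    Ci=np.linalg.inv(C); r,_=cv2.Rodrigues(Ci[:3,:3]); 
    return cv2.projectPoints(np.array(X,float).reshape(-1,1,3),r,Ci[:3,3],np.array(p["K"]),np.array(p["distortion"]))[0].reshape(-1,2).round(0).astype(int).tolist()
def onplane(p,C,uv,z):
    n=cv2.undistortPoints(np.array(uv,float).reshape(-1,1,2),np.array(p["K"]),np.array(p["distortion"])).reshape(-1,2)
    d=np.c_[n,np.ones(len(n))]@C[:3,:3].T; o=C[:3,3]
    return (o+d*((z-o[2])/d[:,2])[:,None])[:,:2]
def save(p,n): cv2.imwrite("pics/"+n,cv2.cvtColor(p["img"],cv2.COLOR_RGB2BGR))
E
python3 - <<'E'
from h import *
s=sense(); print(s); print(pose().round(3))
ims=[]
for n in("side","top"):
    p,C=cam(n); ims.append(p["img"]); print(n,C[:3,3].round(2))
    for t in("clamp","jaw","crank_knob","crank_axis","jug","cap_center","jug_mouth","dispenser","tubs","scraper"):
        print(t,spots(t,p,C)[:4])
cv2.imwrite("pics/a.png",cv2.cvtColor(ims[0],cv2.COLOR_RGB2BGR)); cv2.imwrite("pics/b.png",cv2.cvtColor(ims[1],cv2.COLOR_RGB2BGR))
E
```

```text
{'clock': 0.0, 'joints': array([-1.37159928,  0.43520516,  0.02496195,  1.57411165, -0.01163131,
        1.13397762, -0.07510309]), 'qd': array([-1.19491288e-03,  1.45196373e-03, -1.28586971e-04,  8.85084079e-05,
        1.10506746e-03, -1.44139450e-04, -6.68598144e-04]), 'joint_efforts': array([-3.38757645e-04, -6.70461345e+01,  1.02459311e+00, -3.16209126e+01,
        1.54699793e-02,  1.21976310e-02,  3.06649588e-05]), 'tcp_pos': array([0.18565097, 0.59621606, 0.20363129]), 'eef_rot': array([ 0.69961581, -0.10636822,  0.10627885, -0.69851866]), 'wrist_force': array([-0.71973335,  0.27912555, -0.12669452]), 'moment': array([-0.01541812, -0.04900137,  0.01512731]), 'grip_width': 0.9997804839638972}
[[ 0.955 -0.     0.297  0.186]
 [-0.297 -0.002  0.955  0.596]
 [ 0.    -1.    -0.002  0.204]
 [ 0.     0.     0.     1.   ]]
side [ 0.35 -0.73  0.77]
clamp [(0.74, [0.6019, -0.0188, 0.0237], [[259, 222]])]
jaw [(0.77, [0.6091, 0.0427, 0.043], [[254, 202]])]
crank_knob []
crank_axis [(0.97, [0.6035, -0.0221, 0.018], [[260, 224]])]
jug [(0.87, [0.7699, 0.0349, 0.0921], [[308, 177]]), (0.79, 
[... 362 characters left out ...]
[282, 377]])]
top [0.34 0.01 1.61]
clamp []
jaw [(0.66, [0.6114, 0.0417, 0.0654], [[235, 195]])]
crank_knob []
crank_axis [(0.55, [0.6003, 0.019, 0.0157], [[242, 201]]), (0.28, [0.4114, 0.4136, 0.0306], [[127, 252]])]
jug [(0.82, [0.589, 0.1124, 0.1268], [[213, 198]]), (0.57, [0.7688, 0.0572, 0.1192], [[232, 147]]), (0.25, [0.6052, 0.0172, 0.0162], [[243, 200]])]
cap_center [(0.61, [0.6059, 0.1112, 0.1843], [[213, 190]]), (0.55, [0.475, 0.1366, 0.0308], [[207, 236]])]
jug_mouth [(0.72, [0.7715, 0.0602, 0.1145], [[231, 146]])]
dispenser [(0.9, [0.5696, 0.3596, 0.1129], [[140, 203]])]
tubs [(0.93, [0.412, 0.4125, 0.0311], [[127, 252]])]
scraper [(0.54, [0.5123, -0.4298, 0.0088], [[368, 228]])]
```

View pics/a.png

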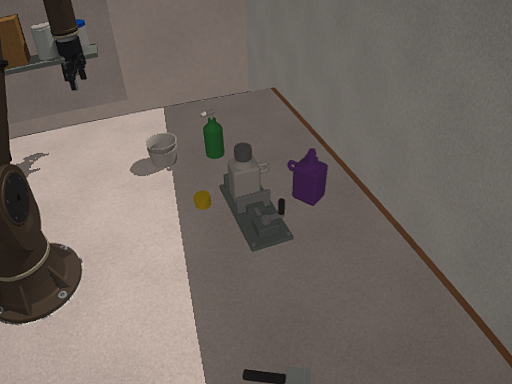

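View pics/b.png

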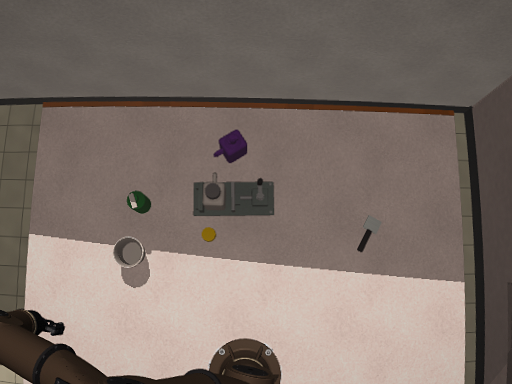

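Candidates: jug white (244,179) vs purple (308,177) in side; cap grey (243,152) vs yellow (202,199). The white jug with the grey cap in the clamp fits. I'll confirm this in an enlarged crop and measure there.

```bash
python3 - <<'E'
from h import *
o=[]
for n,(x,y) in(("side",(185,130)),("top",(185,165))):
    p,C=cam(n); c=p["img"][y:y+125,x:x+125] if n=="side" else p["img"][y:y+62,x:x+100]
    k=5 if n=="side" else 8
    if n=="side": c=c[:118,:]
    o.append(cv2.resize(c,None,fx=5 if n=="side" else 6,fy=5 if n=="side" else 6,interpolation=cv2.INTER_CUBIC))
    print(n,np.array(p["K"]).round(0).tolist())
    np.save("pics/C_%s.npy"%n,C)
    for t in ("cap_center","jug","crank_knob","jaw","clamp"):
        for d in outline_of(t,p)[:3]:
            m=d["region"]; ys,xs=np.nonzero(m)
            if len(xs): print(t,round(d["conf"],2),len(xs),"cent",xs.mean().round(1),ys.mean().round(1),"box",xs.min(),xs.max(),ys.min(),ys.max())
    if n=="side":
        save(p,"raw_side.png")
for i,a in enumerate(o): cv2.imwrite("pics/c%d.png"%i,cv2.cvtColor(np.clip(a.astype(float)*1.5,0,255).astype(np.uint8),cv2.COLOR_RGB2BGR))
E
```

```text
side [[390.0, 0.0, 258.0], [0.0, 390.0, 186.0], [0.0, 0.0, 1.0]]
cap_center 0.79 274 cent 202.6 199.7 box 195 211 191 209
cap_center 0.54 281 cent 243.2 152.0 box 235 251 143 161
jug 0.83 1470 cent 308.5 177.8 box 288 326 148 204
jug 0.56 1097 cent 245.2 176.8 box 228 268 159 197
crank_knob 0.65 95 cent 281.3 206.4 box 278 284 199 214
crank_knob 0.44 956 cent 278.0 376.0 box 241 310 366 383
jaw 0.82 604 cent 252.8 201.4 box 236 269 189 214
clamp 0.81 2598 cent 258.6 217.6 box 221 292 175 250
top [[458.0, 0.0, 252.0], [0.0, 458.0, 192.0], [0.0, 0.0, 1.0]]
cap_center 0.61 138 cent 208.3 234.1 box 202 214 228 241
cap_center 0.58 452 cent 214.2 196.9 box 202 225 173 210
cap_center 0.53 198 cent 212.0 190.6 box 205 219 183 198
jug 0.85 520 cent 214.0 196.1 box 201 225 172 210
jug 0.66 743 cent 231.3 146.2 box 213 246 130 163
jaw 0.56 190 cent 234.2 196.9 box 231 239 182 211
clamp 0.91 2064 cent 239.2 199.0 box 194 273 178 216
```

View pics/c0.png

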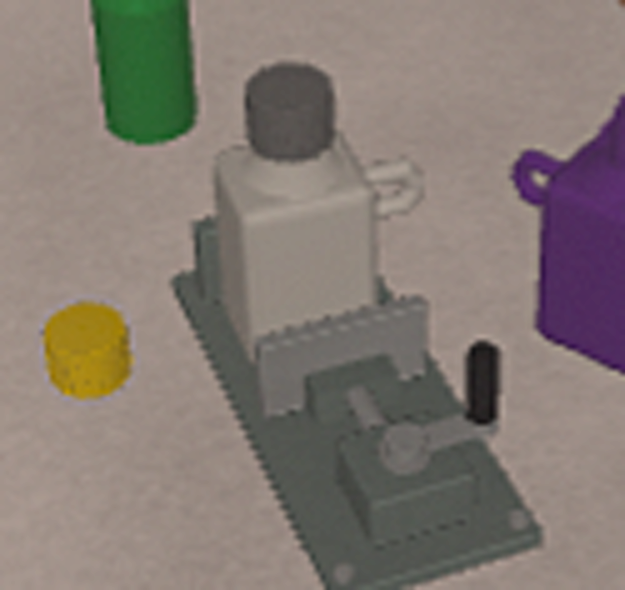

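View pics/c1.png

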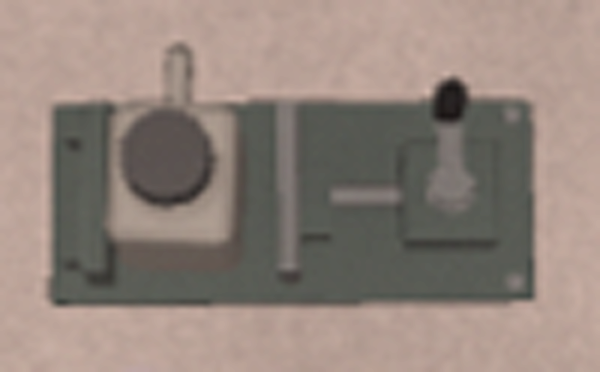

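```bash
python3 - <<'E'
from h import *
for n in("top","side"):
    p,C=cam(n)
    A=(lambda L:[(u/6+185-.4,v/6+165-.4) for u,v in L]) if n=="top" else (lambda L:[(u/5+185-.4,v/5+130-.4) for u,v in L])
    f=lambda L,z:onplane(p,C,A(L),z).round(4).tolist()
    if n=="top":
        print("bed TL TR BL BR",f([(53,104),(532,101),(50,302),(534,299)],.012))
        print("hub",f([(452,190)],.058),"knob",f([(451,100)],.08),"cap",f([(168,155)],.1835))
        print("jaw top",f([(287,103),(287,272)],.066),"fixed",f([(107,275)],.067))
    else:
        print("bed nearL,R,farL",f([(325,590),(543,540),(175,277)],.010))
        print("hub",f([(404,447)],.06),"knob",f([(482,382)],.08),"knobtop",f([(482,348)],.103),"cap top",f([(290,85)],.1835))
        print("yellowcap",f([(87,350)],.017))
E
```

```text
bed TL TR BL BR [[0.6667, 0.1936], [0.6741, -0.0906], [0.5483, 0.1908], [0.5556, -0.0927]]
hub [[0.6114, -0.0422]] knob [[0.6594, -0.0402]] cap [[0.605, 0.112]]
jaw top [[0.6587, 0.0532], [0.561, 0.0509]] fixed [[0.5571, 0.1528]]
bed nearL,R,farL [[0.5517, -0.0853], [0.6712, -0.0932], [0.5484, 0.1905]]
hub [[0.6094, -0.0489]] knob [[0.6577, -0.0371]] knobtop [[0.6576, -0.0362]] cap top [[0.6067, 0.1168]]
yellowcap [[0.4797, 0.135]]
```

Side crop: grey cap top at about (243,147), on the white jug standing in the clamp. The yellow cap at (202,199) and purple jug are decoys. The crank knob (281,206) is on the +x side of its hub (266,219). Top and side agree: knob ≈ (0.658,-0.039), cap ≈ (0.606,0.114). I'll move above the crank.

```bash
python3 -m creep '[[0,-5,0,-8.65,8.5],[0,-5,0,-8.65,8.5],[3.4,0,-4.5,0,8.5],[3.4,0,-4.5,0,8.5],[3.4,0,-4.5,0,8.5]]' && python3 -m creep '[[3.4,0,-4.5,0,8.5],[3.4,0,-4.5,0,8.5],[3.4,0,-4.5,0,8.5],[3.4,0,-4.5,0,8.5],[3.4,0,-4.5,0,8.5]]' && python3 -m creep '[[3.4,0,-4.5,0,8.5],[3.4,0,-4.5,0,8.5],[3.4,0,-4.5,0,8.5],[3.4,0,-4.5,0,8.5],[0,0,0,0,8.5]]'
python3 - <<'E'
from h import *
print(pose().round(4).tolist(),sense()["joints"].round(2),sense()["wrist_force"].round(1))
p,C=cam("wrist")
for t in("crank_knob","cap_center","crank_axis"): print(t,spots(t,p,C)[:3])
cv2.imwrite("pics/w1.png",cv2.cvtColor(np.clip(p["img"]*1.4,0,255).astype(np.uint8),cv2.COLOR_RGB2BGR))
E
```

```text
clock: 2.42
tcp_pos: [0.2888, 0.4603, 0.3046]
eef_rot: [-0.707, -0.0, -0.0, 0.707]
wrist_force: [0.3, -0.1, 0.1]
grip_width: 0.994
clock: 3.05
tcp_pos: [0.4587, 0.2352, 0.3047]
eef_rot: [-0.707, -0.0, -0.0, 0.707]
wrist_force: [0.9, 0.0, 0.3]
grip_width: 0.995
clock: 3.68
tcp_pos: [0.5956, 0.0512, 0.3041]
eef_rot: [0.708, -0.002, 0.003, -0.706]
wrist_force: [-0.7, 0.7, 0.4]
grip_width: 0.993
[[1.0, 0.0006, 0.0076, 0.5956], [-0.0076, -0.0028, 1.0, 0.0512], [0.0006, -1.0, -0.0028, 0.3041], [0.0, 0.0, 0.0, 1.0]] [-0.42  0.33  0.33  1.51 -0.11  1.32  1.49] [-0.7  0.7  0.4]
crank_knob []
cap_center [(0.84, [0.4876, 0.1274, 0.0315], [[319, 61]]), (0.66, [0.6012, 0.1067, 0.1836], [[320, 181]])]
crank_axis [(0.85, [0.5989, 0.01, 0.0142], [[231, 146]])]
```

View pics/w1.png

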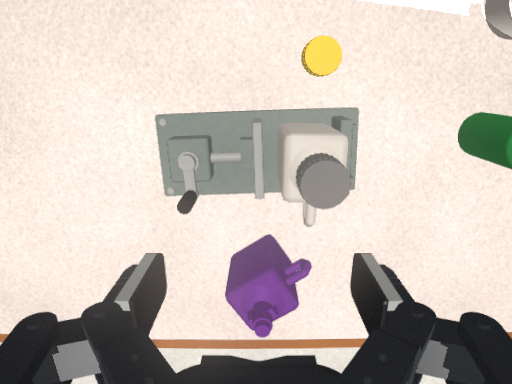

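```bash
python3 - <<'E'
from h import *
p,C=cam("wrist")
f=lambda L,z:onplane(p,C,L,z).round(4).tolist()
print("knob",f([(187,202)],.08),f([(183.5,208)],.103),"hub",f([(187,160.5)],.06),"cap",f([(324,181)],.1835))
print("bed",f([(157,115),(358,108),(166,195),(355,189)],.012))
for t in("crank_knob","cap_center"):
  for d in outline_of(t,p)[:3]:
    ys,xs=np.nonzero(d["region"]); print(t,d["conf"],xs.min(),xs.max(),ys.min(),ys.max())
E
```

```text
knob [[0.6572, -0.0342]] [[0.6567, -0.0337]] hub [[0.6073, -0.0351]] cap [[0.5988, 0.1181]]
bed [[0.5532, -0.084], [0.5431, 0.1951], [0.6708, -0.0809], [0.6607, 0.2014]]
crank_knob 0.81 170 190 191 214
cap_center 0.95 289 341 157 211
cap_center 0.6 297 335 38 78
```

The wrist view shows the knob at (187,202), hub (187,160) and grey cap (324,181). Wrist and fixed cameras differ by about 7 mm in y, so I'll get closer and look again.

```bash
python3 -m creep '[[3,0,-4.4,0,8.5],[3.1,3,-4.4,0,8.5],[0,5.4,0,0,8.5],[0,5,0,0,8.5],[0,0,0,0,8.5]]' && python3 -m creep '[[0,0,0,0,8.5]]'
python3 - <<'E'
from h import *
print(pose().round(4).tolist())
p,C=cam("wrist")
for t in("crank_knob","cap_center","crank_axis","jaw"):
  print(t,spots(t,p,C)[:2])
  for d in outline_of(t,p)[:2]:
    ys,xs=np.nonzero(d["region"]); print(t,d["conf"],xs.min(),xs.max(),ys.min(),ys.max())
cv2.imwrite("pics/w2.png",cv2.cvtColor(np.clip(p["img"]*1.4,0,255).astype(np.uint8),cv2.COLOR_RGB2BGR))
E
```

```text
clock: 4.65
tcp_pos: [0.6519, -0.03, 0.1669]
eef_rot: [-0.707, 0.002, 0.003, 0.707]
wrist_force: [-0.2, 0.9, 1.1]
grip_width: 0.995
clock: 4.78
tcp_pos: [0.656, -0.0308, 0.1726]
eef_rot: [-0.707, -0.001, -0.001, 0.707]
wrist_force: [0.7, -0.6, 0.7]
grip_width: 0.989
[[1.0, 0.0025, -0.0009, 0.656], [0.0009, 0.0001, 1.0, -0.0308], [0.0025, -1.0, 0.0001, 0.1726], [0.0, 0.0, 0.0, 1.0]]
crank_knob [(0.89, [0.6532, -0.0405, 0.1053], [[247, 190]])]
crank_knob 0.85 235 257 170 203
cap_center [(0.81, [0.6052, 0.089, 0.1724], [[482, 144]]), (0.78, [0.5047, 0.1268, 0.0157], [[431, 6]])]
cap_center 0.84 414 455 0 9
cap_center 0.79 459 511 97 189
crank_axis [(0.59, [0.6043, 0.0036, 0.0113], [[294, 114]])]
crank_axis 0.59 192 497 55 204
jaw [(0.9, [0.6084, 0.0436, 0.0555], [[345, 123]])]
jaw 0.96 315 364 64 183
```

View pics/w2.png

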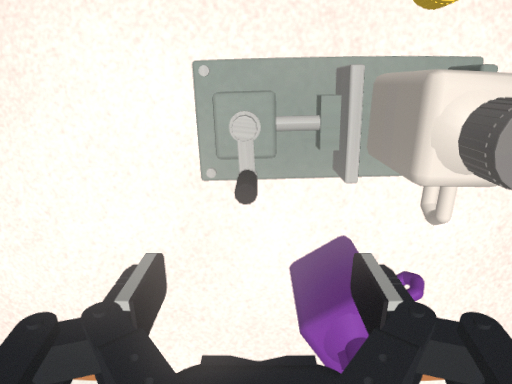

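```bash
python3 - <<'E'
from h import *
for i in range(3): print(pose()[:3,3].round(4)); p,C=cam("wrist")
f=lambda L,z:onplane(p,C,L,z).round(4).tolist()
print("tool axes",pose()[:3,:3].round(4).tolist())
print("knob",f([(246,186)],.08),f([(246.5,192)],.103),"hub",f([(245,127)],.06))
print("bed",f([(193,61),(200,180)],.012), "jaw", f([(355,66),(354,181)],.066))
E
```

```text
[ 0.655  -0.0312  0.1709]
[ 0.6549 -0.0312  0.1707]
[ 0.6548 -0.0312  0.1705]
tool axes [[1.0, 0.0, -0.0001], [0.0001, 0.0, 1.0], [0.0, -1.0, 0.0]]
knob [[0.656, -0.0426]] [[0.6538, -0.0413]] hub [[0.6098, -0.0436]]
bed [[0.5533, -0.0941], [0.6704, -0.0933]] jaw [[0.5605, 0.0445], [0.6557, 0.0516]]
```

```bash
python3 -m creep '[[0.1,3,-1.1,0,8.5],[0,4,0,0,8.5],[0,3.6,0,0,8.5],[0,0,0,0,6],[0,0,0,0,4]]' && python3 -m creep '[[0,0,0,0,1],[0,0,0,0,1],[0,0,0,0,1],[0,0,0,0,1]]'
```

```text
clock: 6.0
tcp_pos: [0.6567, -0.0424, 0.0658]
eef_rot: [0.707, 0.001, 0.001, -0.707]
wrist_force: [1.1, -0.3, 0.5]
grip_width: 0.601
clock: 6.5
tcp_pos: [0.657, -0.0418, 0.0662]
eef_rot: [-0.707, -0.001, -0.001, 0.707]
wrist_force: [-1.0, 1.2, 7.4]
grip_width: 0.175
```

```bash
python3 -m creep '[[0,0,0,0,1],[-0.27,0,-1.54,0,1],[-0.78,0,-1.35,0,1],[-1.2,0,-1.0,0,1],[0,0,0,0,1]]'; python3 -c "
from h import *
for i in range(2): print(pose()[:3,3].round(4),sense()['wrist_force'].round(1),sense()['grip_width']); p,C=cam('side')
print(spots('crank_knob',p,C)[:2],spots('jaw',p,C)[:2])"
```

```text
clock: 7.12
tcp_pos: [0.6343, -0.0822, 0.0662]
eef_rot: [0.707, 0.001, 0.001, -0.707]
wrist_force: [-1.3, -2.1, 7.9]
grip_width: 0.175
[ 0.6343 -0.0822  0.0662] [-1.3 -2.1  7.9] 0.17517541031422335
[ 0.6343 -0.0822  0.0661] [-1.5 -2.3  8.6] 0.17076207110077793
[(0.69, [0.4066, 0.3713, 0.0576], [[162, 151]]), (0.43, [0.6341, -0.0884, 0.0773], [[280, 222]])] [(0.61, [0.6099, 0.051, 0.0459], [[253, 199]])]
```

```bash
python3 -m creep '[[-1.47,-0.15,-0.54,0,1],[-1.56,0,0,0,1],[-1.47,0,0.54,0,1],[0,0,0,0,1]]'; python3 -m creep '[[-1.2,0,1.0,0,1],[0,0,0,0,1]]'
```

```text
clock: 7.82
tcp_pos: [0.5879, -0.0811, 0.0664]
eef_rot: [0.707, -0.0, -0.0, -0.707]
wrist_force: [-2.2, -1.6, 2.4]
grip_width: 0.171
clock: 8.07
tcp_pos: [0.5764, -0.0708, 0.0663]
eef_rot: [-0.707, -0.0, 0.0, 0.707]
wrist_force: [-0.7, -0.9, 3.1]
grip_width: 0.17
```

```bash
python3 -m creep '[[-0.44,0,0.65,0,1],[-0.31,0,0.72,0,1],[0,0,0,0,1]]'; python3 -m creep '[[-0.19,0,0.76,0,1],[0,0,0,0,1]]'; python3 -c "
from h import *
p,C=cam('side')
cv2.imwrite('pics/d.png',cv2.cvtColor(cv2.resize(p['img'][130:260,180:320],None,fx=5,fy=4.6,interpolation=cv2.INTER_CUBIC),cv2.COLOR_RGB2BGR))
print(spots('jaw',p,C)[:2],spots('cap_center',p,C)[:2])"
```

```text
clock: 8.45
tcp_pos: [0.5691, -0.0576, 0.0662]
eef_rot: [0.707, 0.0, 0.0, -0.707]
wrist_force: [-0.7, -2.1, 4.7]
grip_width: 0.174
clock: 8.7
tcp_pos: [0.5673, -0.0499, 0.0662]
eef_rot: [0.707, 0.0, 0.0, -0.707]
wrist_force: [-0.8, -1.6, 5.8]
grip_width: 0.169
[(0.48, [0.5837, 0.0682, 0.0454], [[242, 198]])] [(0.85, [0.479, 0.1201, 0.0308], [[202, 199]]), (0.31, [0.4979, -0.4279, 0.0087], [[281, 376]])]
```

```bash
python3 -m creep '[[-0.06,0,0.5,0,1],[0,0,0,0,1]]'; python3 -m creep '[[0.02,0,0.4,0,1],[0,0,0,0,1]]'
```

```text
clock: 9.1
tcp_pos: [0.5668, -0.0461, 0.0662]
eef_rot: [0.708, -0.0, 0.001, -0.707]
wrist_force: [-0.1, -4.9, 5.1]
grip_width: 0.173
clock: 9.35
tcp_pos: [0.5668, -0.0449, 0.0662]
eef_rot: [0.709, -0.001, 0.001, -0.706]
wrist_force: [-1.7, -13.2, 4.0]
grip_width: 0.17
```

View pics/d.png

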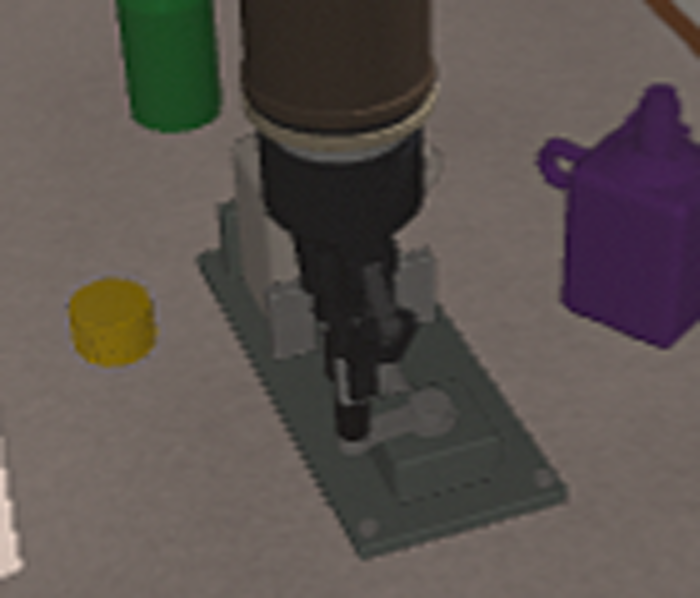

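The picture shows the knob gripped at (350,410) in the crop, and the jaw has moved up to the jug. Force rose to 13 N with almost no motion, so the jug is clamped. One last small push, then relax and open.

```bash
python3 -m creep '[[0,0,0.08,0,1],[0,0,0,0,1]]'; python3 -m creep '[[0,0,-0.3,0,1],[0,0,-0.25,0,1],[0,0,0,0,3],[0,0,0,0,6],[0,0,0,0,8.5]]'; python3 -m creep '[[0,0,0,0,8.5],[0,0,0,0,8.5],[0,-1,0,0,8.5]]'
```

```text
clock: 9.6
tcp_pos: [0.5668, -0.0448, 0.0662]
eef_rot: [0.709, -0.001, 0.002, -0.705]
wrist_force: [-0.9, -14.8, 4.0]
grip_width: 0.169
clock: 10.22
tcp_pos: [0.5664, -0.0449, 0.0657]
eef_rot: [-0.707, -0.0, 0.0, 0.707]
wrist_force: [-0.3, -0.1, 0.2]
grip_width: 0.764
clock: 10.6
tcp_pos: [0.5659, -0.0454, 0.0757]
eef_rot: [-0.707, 0.001, 0.001, 0.707]
wrist_force: [-0.2, 0.4, 1.1]
grip_width: 0.996
```

```bash
python3 -m creep '[[0,-6,0,0,8.5],[0,-6,0,0,8.5],[0,-6,0,0,8.5],[1,0,4,0,8.5],[1,0,4,0,8.5]]'; python3 -m creep '[[1,0,4,0,8.5],[1,0,4,0,8.5],[0,0,0,10,8.5],[0,0,0,10,8.5],[0,0,0,10,8.5]]'; python3 -m creep '[[0,0,0,10,8.5],[0,0,0,10,8.5],[0,0,0,10,8.5],[0,0,0,0,8.5],[0,0,0,0,8.5]]'
python3 - <<'E'
from h import *
print(pose().round(4).tolist(),sense()["joints"].round(2))
p,C=cam("wrist")
save(p,"w3.png")
for t in("cap_center",): 
  print(t,spots(t,p,C)[:3])
  for d in outline_of(t,p)[:3]:
    ys,xs=np.nonzero(d["region"]); print(t,d["conf"],len(xs),xs.min(),xs.max(),ys.min(),ys.max())
for n in("top","side"):
  p,C=cam(n); print(n,spots("cap_center",p,C)[:3],spots("jaw",p,C)[:1])
E
```

```text
clock: 11.22
tcp_pos: [0.5871, 0.035, 0.258]
eef_rot: [-0.707, -0.0, -0.002, 0.707]
wrist_force: [0.5, 0.5, -0.2]
grip_width: 0.991
clock: 11.85
tcp_pos: [0.6064, 0.1144, 0.2567]
eef_rot: [-0.682, 0.185, -0.185, 0.683]
wrist_force: [0.2, -0.1, -0.5]
grip_width: 0.996
clock: 12.48
tcp_pos: [0.6065, 0.1145, 0.2563]
eef_rot: [-0.613, 0.352, -0.352, 0.613]
wrist_force: [-0.7, 0.0, -0.5]
grip_width: 0.993
[[0.5035, 0.0003, 0.864, 0.6065], [-0.864, 0.0002, 0.5035, 0.1145], [-0.0, -1.0, 0.0004, 0.2563], [0.0, 0.0, 0.0, 1.0]] [-0.64  0.41  0.55  1.55 -0.22  1.24  0.46]
cap_center [(0.82, [0.6046, 0.1132, 0.1852], [[255, 191]]), (0.64, [0.4825, 0.1321, 0.0322], [[173, 87]])]
cap_center 0.92 3251 225 286 150 216
top [] [(0.51, [0.609, 0.0681, 0.0516], [[228, 197]])]
side [(0.83, [0.4795, 0.1195, 0.0355], [[202, 198]]), (0.72, [0.5999, 0.0967, 0.1843], [[243, 151]])] [(0.75, [0.6058, 0.0669, 0.045], [[250, 197]])]
```

View pics/w3.png

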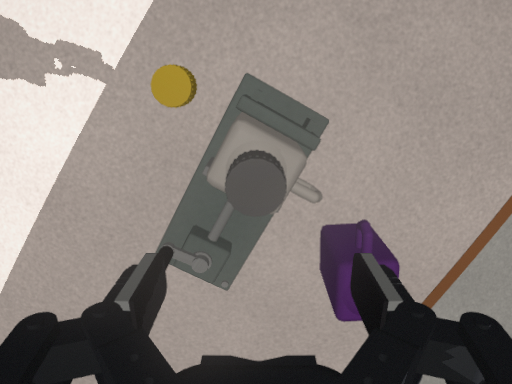

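Wrist view: grey cap top centred near (256,186), on the clamped jug. The yellow cap is at (173,86). I'll compute the offset.

```bash
python3 - <<'E'
from h import *
W=pose(); p,C=cam("wrist")
P=onplane(p,C,[(256,186.5),(226,186),(287,186),(256,216.5)],.1835)
print(P.round(4).tolist())
c=np.r_[P[0],.1665]; print("shift in tool axes cm",(np.linalg.inv(W)@np.r_[c,1])[:3]*100, W[:3,3])
p,C=cam("top")
m=cv2.inRange(p["img"],(0,0,0),(0,0,0))
E
```

```text
[[0.6036, 0.1167], [0.5833, 0.1054], [0.6242, 0.1291], [0.6162, 0.0949]]
shift in tool axes cm [-0.34117593  8.93979375 -0.13539745] [0.60652495 0.11441235 0.25589776]
```

```bash
python3 -m creep '[[-0.3,3,-0.15,0,8.5],[0,3,0,0,8.5],[0,3,0,0,8.5],[0,1.8,0,0,8.5],[0,0,0,0,8.5]]'; python3 -m creep '[[0,0,0,0,6],[0,0,0,0,4],[0,0,0,0,4],[0,0,0,0,4],[0,0,0,0,4]]'
```

```text
clock: 13.65
tcp_pos: [0.6031, 0.1162, 0.1469]
eef_rot: [0.613, -0.354, 0.353, -0.612]
wrist_force: [0.3, -0.0, 1.3]
grip_width: 0.995
clock: 14.28
tcp_pos: [0.6043, 0.1163, 0.1488]
eef_rot: [-0.612, 0.353, -0.354, 0.613]
wrist_force: [-0.9, 0.1, 5.9]
grip_width: 0.519
```

Cap gripped (the reading is about 4 mm small, the same as for the 18 mm knob). Pressing.

```bash
python3 -m creep '[[0,0.4,0,0,4],[0,0,0,0,4]]'; python3 -m creep '[[0,0.4,0,0,4],[0,0,0,0,4]]'
```

```text
clock: 14.52
tcp_pos: [0.6043, 0.1163, 0.1448]
eef_rot: [-0.612, 0.353, -0.354, 0.613]
wrist_force: [-1.8, -1.1, 8.1]
grip_width: 0.522
clock: 14.78
tcp_pos: [0.6044, 0.1164, 0.1415]
eef_rot: [-0.612, 0.353, -0.354, 0.613]
wrist_force: [-4.3, -0.6, 12.6]
grip_width: 0.525
```

```bash
python3 -m creep '[[0,0,0,-10,4],[0,0,0,-10,4],[0,0,0,-10,4],[0,0,0,0,4]]'; python3 -c "
from bench import *; s=sense(); print(s['moment'],s['joints'][6])"; python3 -m creep '[[0,0,0,-10,4],[0,0,0,-10,4],[0,0,0,-10,4],[0,0,0,0,4]]';  python3 -c "
from bench import *; s=sense(); print(s['moment'],s['joints'][6])"
```

```text
clock: 15.28
tcp_pos: [0.6046, 0.1169, 0.1416]
eef_rot: [-0.683, 0.181, -0.183, 0.684]
wrist_force: [-2.7, 0.2, 10.7]
grip_width: 0.524
[0.10679638 0.5778386  0.02288376] 0.959841347176881
clock: 15.78
tcp_pos: [0.6048, 0.117, 0.1416]
eef_rot: [-0.707, -0.002, 0.0, 0.708]
wrist_force: [-1.2, 1.4, 10.5]
grip_width: 0.524
[ 0.17481045  0.39206129 -0.01529121] 1.4132974578849251
```

```bash
python3 -m creep '[[0,0,0,-10,4],[0,0,0,0,4]]'; python3 -m creep '[[0,-0.5,0,0,4],[0,-0.5,0,0,4],[0,0,0,0,4]]'; python3 -m creep '[[0,-0.5,0,0,4],[0,-0.5,0,0,4],[0,0,0,0,4]]'
python3 - <<'E'
from h import *
p,C=cam("side"); cv2.imwrite("pics/e.png",cv2.cvtColor(cv2.resize(np.clip(p["img"][100:230,180:320]*1.5,0,255).astype(np.uint8),None,fx=5,fy=4.6,interpolation=cv2.INTER_CUBIC),cv2.COLOR_RGB2BGR))
E
```

```text
clock: 16.02
tcp_pos: [0.6051, 0.117, 0.1417]
eef_rot: [-0.704, -0.064, 0.061, 0.705]
wrist_force: [-1.5, 1.1, 10.7]
grip_width: 0.521
clock: 16.4
tcp_pos: [0.6042, 0.1165, 0.1505]
eef_rot: [-0.704, -0.062, 0.061, 0.705]
wrist_force: [1.1, 0.1, 3.7]
grip_width: 0.521
clock: 16.77
tcp_pos: [0.6038, 0.1163, 0.1601]
eef_rot: [-0.704, -0.062, 0.062, 0.704]
wrist_force: [0.7, -0.1, -0.2]
grip_width: 0.521
```

View pics/e.png

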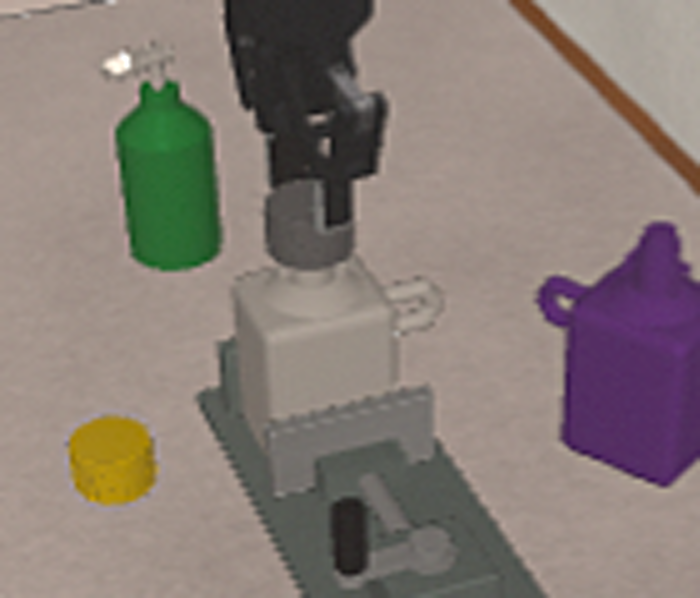

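The cap at (310,225) in the crop is coming off the neck and the jug is still in the jaws, with no resisting force. I'll lift on to about 8 cm.

```bash
python3 -m creep '[[0,-2,0,0,4],[0,-2,0,0,4],[0,-2,0,0,4],[0,-1.8,0,0,4],[0,0,0,0,4]]'; python3 -m creep '[[0,0,0,0,4],[0,0,0,0,4],[0,0,0,0,4]]'
python3 - <<'E'
from h import *
print(pose().round(4).tolist(),sense()["wrist_force"].round(1))
p,C=cam("side"); cv2.imwrite("pics/f.png",cv2.cvtColor(cv2.resize(np.clip(p["img"][80:230,180:320]*1.5,0,255).astype(np.uint8),None,fx=4,fy=4,interpolation=cv2.INTER_CUBIC),cv2.COLOR_RGB2BGR))
for t in("cap_center","jug_mouth","jug","jaw","dispenser","tubs","scraper"): print(t,spots(t,p,C)[:2])
for d in outline_of("cap_center",p)[:3]:
    ys,xs=np.nonzero(d["region"]); print(d["conf"],xs.min(),xs.max(),ys.min(),ys.max())
print("expect cap",px(p,C,[.604,.1165,.2555]),"mouth",px(p,C,[.604,.1165,.1715]))
E
```

```text
clock: 17.45
tcp_pos: [0.6044, 0.1165, 0.2389]
eef_rot: [-0.704, -0.062, 0.061, 0.705]
wrist_force: [-0.5, -0.1, -1.1]
grip_width: 0.524
clock: 17.82
tcp_pos: [0.6035, 0.1162, 0.2373]
eef_rot: [0.704, 0.061, -0.062, -0.704]
wrist_force: [-1.0, 0.1, -0.6]
grip_width: 0.52
[[0.9848, -0.0009, -0.1737, 0.6035], [0.1737, -0.0003, 0.9848, 0.1162], [-0.001, -1.0, -0.0001, 0.2373], [0.0, 0.0, 0.0, 1.0]] [-1.   0.1 -0.6]
cap_center [(0.56, [0.4801, 0.1186, 0.0328], [[203, 199]])]
jug_mouth [(0.87, [0.5999, 0.0937, 0.1187], [[244, 171]]), (0.82, [0.7744, 0.0418, 0.0908], [[308, 176]])]
jug [(0.84, [0.5949, 0.0919, 0.1153], [[242, 173]]), (0.67, [0.7711, 0.0335, 0.0901], [[309, 178]])]
jaw [(0.75, [0.6055, 0.0707, 0.0435], [[249, 196]])]
dispenser [(0.7, [0.5746, 0.3532, 0.0893], [[212, 136]])]
tubs [(0.57, [0.4091, 0.3746, 0.0577], [[163, 151]]), (0.16, [0.6003, 0.0935, 0.12], [[244, 171]])]
scraper [(0.56, [0.5003, -0.4292, 0.0069], [[282, 377]])]
0.78 193 210 190 209
0.65 231 249 114 134
expect cap [[241, 124]] mouth [[242, 151]]
```

View pics/f.png

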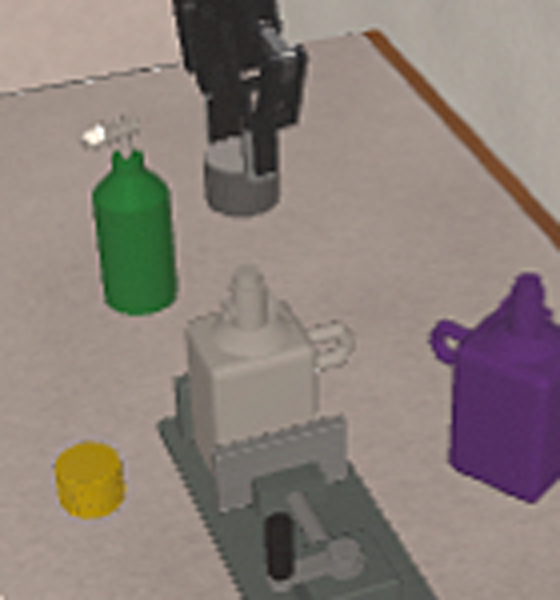

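The cap is held level at (240,124), where predicted for about 8 cm above the rim at (242,151). The jug is upright between the jaws and the bystanders haven't moved. Handing in.

```bash
python3 -c "
from bench import *; print(sign_off())"
```

```text
the job is handed in; nothing more can be done
None
```

The job is done and handed in at about 18 s on the robot's clock, well inside the 51 s limit; sign-off gives no verdict.

- **Clamp:** I turned the crank clockwise about 180° until the jaw met the jug. A last push of 14.8 N moved the grip only about 0.1 mm. The jaw still looked closed on the jug after I let go.
- **Cap:** I gripped the grey cap, pressed it down about 7 mm, twisted it 70° anticlockwise and lifted it straight up. By about 1.5 cm up, the lifting force was near zero.

**Last checks:**
- The tool is vertical and still.
- The cap is held level, with its centre about 8 cm above the rim. In the side picture it sits where I predicted, in line with the open neck.
- The jug is upright between the jaws, and the networks find the dispenser, tubs and scraper within a few millimetres of where they started.

**Disagreements:**
- The first wrist picture put the crank about 7 mm off the fixed cameras. A closer look after the arm settled agreed with them.
- The gripper opening reads about 4 mm small on both the knob and the cap.
- The network missed the grey cap in some pictures, so I confirmed it by eye and by its outline.

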